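Load a new roll of foil into the foil dispenser

ROBOT

A 6-joint arm with a two-finger parallel gripper is mounted at the origin on a cart in front of the work surface, level with it; the furniture and walls round the work are solid. World frame = base frame: x ahead of the robot, y to its left, z up, the work surface at z = 0. Lengths are in m, angles in degrees, forces in N, time in s.
With the tool pointing down it reaches from about 0.4 to 0.825 m from the base axis. Payload 7 kg.
Tool frame: the origin (TCP) lies between the finger pads; the fingertips stand 25 mm ahead of it and the grasp point (between the pads) lies 6 mm ahead of it; z points along the fingers, y is the line along which they close (so a half turn about z gives the same grasp; the last joint's range is limited). The gripper opens to 88 mm and grips with 3 to 60 N. Pads are 19 mm wide; open, the fingers measure 130 mm over their backs; the gripper's body (78 mm by 193 mm) begins 47 mm behind the grasp point.
Start: joints at [-56.832, 20.546, 0.682, 0, -70.136, -16.507], TCP at [0.194, -0.647, 0.252] pointing down, gripper open.
Joint ranges: [-176.03, 176.03], [-82.01, 121.73], [-58.28, 71.71], [-173.87, 95.51], [-174.79, -0.11], [-173.66, 173.66]. Speed limits (degrees/s): [136.94, 136.94, 172.46, 180, 180, 180].

INTERFACE

Orientations are given as [roll, pitch, yaw] about the fixed x, y, z axes, in that order (R = Rz(yaw) Ry(pitch) Rx(roll)).
In Python, from plant import ctrl, vision, sensors gives the robot as it stands (ctrl), with the cameras (vision) and the readings (sensors).
- The arm moves only by the tool run_rows, called after "Request:" by a JSON object that holds its "method" and its "body", one argument or row to a line. Schema: {"type":"object","properties":{"rows":{"type":"array","items":{"type":"array","items":{"type":"array","items":{"type":"number"},"minItems":5,"maxItems":5},"minItems":1,"maxItems":8},"minItems":1,"maxItems":1},"only":{"type":"string"},"quiet":{"type":"boolean"},"lines":{"type":"string"}},"required":["rows"],"additionalProperties":false}. rows is a list that holds a single list of rows (three levels of brackets), with 1 to 8 rows, each of 5 numbers: dx, dy, dz in normalised numbers (1 is 0.6 m), then a turn about the tool's z in normalised numbers (1 is 90 degrees), then the finger opening in m; each row is the pose to reach, as a shift and turn from the pose commanded when the call began, along the tool's axes at that moment; what a row does not reach only later rows make up. A row lasts 1/8 s, in which the tool goes at most 0.0625 m and 10.7 degrees, less where a joint would pass 70% of its speed; a pose out of reach is approached as far as the arm can. The fingers move at their own pace and stop on an object; the grip force is fixed at half the most. Time passes only in rows, so rows that do not move let the fingers close. The tool returns the time, the measured TCP pose, the force, the opening and the grip force at its end. only (a regular expression) keeps the lines of the reply that match it, lines (a string "A,B") keeps lines A to B, and quiet returns only ok. Input that does not fit is refused with a message, and nothing moves.
- sensors.get_obs(): the state, without advancing time (a new reading comes with each control period).
- vision.snapshot(name): name is "scene" or "top" or "wrist"; returns a dict with "frame" (384x512x3 uint8, red, green, blue), "z_map" (384x512 float32, m along the optical axis (not along the pixel's ray), 0 where there is no reading), "fovy" (degrees; the focal length in pixels is half the picture's height over the tangent of half this angle, whatever the lens; pixels are square), "cx", "cy" (the principal point, pixels), "R" (3x3) and "t" (3): a world point X has camera coordinates R X + t; the wrist camera has in their place "T_tool_cam" (4x4, takes a point from camera to tool coordinates, whose origin is the TCP and whose axes are the flange's). Camera axes: x right, y down, z forward; pixel columns grow to the right and rows downward; lengths in m; the calibration is good to about 2 mm. A picture is of the moment at which its call begins: read the wrist's pose just before it.
- ctrl.close_job(): hands the job in; it is judged then, once.
The state is a dict: "clock": time; "joint_pos": joint angles; "qvel": joint speeds; "tau": joint torques, N m; "tool_pos": TCP position; "orientation": TCP orientation; "force": force on the tool from outside, world axes, zero at the start; "moment": the same for the moment, N m; "opening": finger opening in m; "gripper_force": force on a finger pad.
Only numpy, scipy, OpenCV 4.12 (cv2) and the standard library are available. Lean on these libraries where they do the work, as an engineer would, in place of code of your own. Each camera call takes 0.05 s, during which the arm holds its last target. There are 200 camera calls.

TASK

The foil dispenser is empty: draw its rod out by the knob and lay the rod down on the worktop, then set the new roll of foil into the dispenser so that it rests on the two strips between the cheeks. Take up the rod again and thread it through the near cheek, the roll's core and the far cheek until the knob is home against the cheek. Leave everything else on the worktop where it is.

Things in the scene. Friction and masses are not known exactly. Their poses are not given: they have to be found in the camera images.
- dispenser: Wooden foil dispenser, held fast by suction feet. Origin: centre of its underside; z up; y along the line of the two holes towards the near cheek (the knob's side). Base 124 (x) by 164 mm (y), top at z = 16 mm. Two arched cheeks, 58 mm wide, 11 mm thick, tops at z = 76 mm, inner faces at y = -65 and +65 mm. A low steel tear bar, top at z = 24 mm, runs along the front edge at x = -57 mm.
- near_hole (a point): centre of the near cheek's 18 mm round hole at the cheek's outer face (dispenser x = 0, y = 76, z = 47 mm): the rod goes in here, towards the dispenser's -y, and the knob's shoulder comes home here; axes as the dispenser's
- far_hole (a point): centre of the far cheek's 18 mm round hole at the cheek's outer face (dispenser x = 0, y = -76, z = 47 mm), where the rod's tip comes out; axes as the dispenser's
- cradle (a point): where the centre of the foil roll belongs (dispenser x = 0, y = 0, z = 43 mm), its axis along the dispenser's y. The roll rests on two wooden strips along y, x = 15 to 27 mm either side of the middle, tops at z = 22 mm, which centre it; its bore then lies 4 mm below the line of the holes and leaves the rod room; 6 mm are free at each end of the roll
- rod: Steel rod of 14 mm diameter with a round wooden knob, 110 g, 206 mm long in all. Origin: on the axis at the knob's shoulder, the flat face that meets the cheek; x along the rod towards the tip. At the start it lies loose in both holes, knob home, axis at z = 45 mm, and slides freely. Lying on the worktop it rests on knob and tip end: origin 13 mm up, tip 2 degrees low.
- rod_tip (a point): centre of the rod's tip, 178 mm from the shoulder along the rod; the last 18 mm taper from 14 to 6 mm diameter
- rod_knob (a point): middle of the rod's wooden knob, 26 mm diameter and 28 mm long, on the axis, 14 mm behind the shoulder
- foil_roll: New roll of kitchen foil, silver with a paper band round its middle, 52 mm diameter, 118 mm long, about 0.36 kg, wound hard on a card core with an open bore of 28 mm. Origin: its centre, 26 mm above the worktop as it lies on its side at the start; its y axis is the roll's axis. Either end may go first and it may turn about its axis.
- tomato: Bystander to leave where it is: red tomato, 74 mm across and 69 mm high; origin at the middle of its underside
- lemon: Bystander to leave where it is: yellow lemon, 83x58x58 mm; origin at the middle of its underside
- tin_small: Bystander to leave where it is: small food tin, 57 mm across and 72 mm high; origin at the middle of its underside
- cream_tube: Bystander to leave where it is: squeeze tube lying flat, 42x146x28 mm; origin at the middle of its underside
- snack_bar: Bystander to leave where it is: wrapped snack bar, 59x175x14 mm; origin at the middle of its underside
- keys: Bystander to leave where it is: bunch of keys, 110x121x8 mm; origin at the middle of its underside
- tea_light: Bystander to leave where it is: tea light in its cup, 38 mm across and 15 mm high; origin at the middle of its underside

How it is judged (in metres and radians):
On the way, in this order (a step that is already met when the one before it is completed fails the run):
1. the rod is out of the dispenser, lying on the worktop and let go (height (world z) of each of rod_knob, rod_tip below 0.022 m and distance between rod_tip and far_hole above 0.16 m and contact force between rod and the fingers below 0.05 N), for 0.2 s.
2. the foil roll rests in the dispenser between the cheeks, let go, while the rod is still out (x of foil_roll in the frame of dispenser between -0.009 and 0.009 m and y of foil_roll in the frame of dispenser between -0.01 and 0.01 m and z of foil_roll in the frame of dispenser between 0.034 and 0.056 m and angle between the y axis of foil_roll and the y axis of dispenser, either way round below 0.12 rad and contact force between foil_roll and the fingers below 0.05 N and distance between rod_tip and far_hole above 0.16 m), for 0.2 s.
At the end, for the whole second after the job is handed in: The rod runs through the near cheek, the roll and the far cheek, its knob's shoulder within 4 mm of the near cheek's outer face; the foil roll lies between the cheeks, centred within 10 mm along and 9 mm across; rod and roll are let go and at rest (x of rod in the frame of dispenser between -0.006 and 0.006 m and z of rod in the frame of dispenser between 0.041 and 0.053 m and y of rod in the frame of dispenser between 0.073 and 0.08 m and x of rod_tip in the frame of dispenser between -0.007 and 0.007 m and z of rod_tip in the frame of dispenser between 0.04 and 0.054 m and y of rod_tip in the frame of dispenser below -0.085 m and x of foil_roll in the frame of dispenser between -0.009 and 0.009 m and y of foil_roll in the frame of dispenser between -0.01 and 0.01 m and z of foil_roll in the frame of dispenser between 0.034 and 0.056 m and angle between the y axis of foil_roll and the y axis of dispenser, either way round below 0.12 rad and contact force between each of rod, foil_roll and the fingers below 0.05 N and linear speed of each of rod, foil_roll below 0.02 m/s and angular speed of each of rod, foil_roll below 0.4 rad/s); the robot touches nothing.
It fails at once if another thing on the worktop is shifted by more than 30 mm (distance of any of tomato, lemon, tin_small, cream_tube, snack_bar, keys, tea_light from where it was at the start of the episode above 0.03 m).
It also fails if it takes over 72 s, if anything falls off the work surface, if the arm or the gripper's body presses on something with over 40 N, if the wrist force passes 120 N, or if a joint passes its speed limit or range.

## Working session

There is one attempt and no reset: what is moved stays moved. The work goes in short steps, Python scripts to look and compute and a tool call to move; the robot and the scene stay as the last step left them, time stands still between calls to the robot, and variables do not carry over. Pictures are saved under pics/ and viewed, at most 10 in all, crops included, and the job is handed in when it is done.

```bash
ls; mkdir -p pics; cat > h.py <<'E'
import numpy as np,cv2
from plant import ctrl, vision, sensors
from scipy.spatial.transform import Rotation as Ro
def snap(n):
    o=sensors.get_obs(); s=vision.snapshot(n)
    if 'R' not in s or n=='wrist':
        Tt=np.eye(4);Tt[:3,:3]=Ro.from_euler('xyz',o['orientation'],degrees=True).as_matrix();Tt[:3,3]=o['tool_pos']
        M=np.linalg.inv(Tt@np.array(s['T_tool_cam'])); s['R']=M[:3,:3]; s['t']=M[:3,3]
    s['R']=np.array(s['R']);s['t']=np.array(s['t']);s['f']=192/np.tan(np.radians(s['fovy'])/2)
    return s
def cloud(s):
    v,u=np.mgrid[0:384,0:512];z=s['z_map']
    c=np.stack([(u-s['cx'])/s['f']*z,(v-s['cy'])/s['f']*z,z],-1)
    p=(c-s['t'])@s['R']; p[z<=0]=np.nan
    return p
def ray(s,u,v,h):
    d=s['R'].T@np.array([(u-s['cx'])/s['f'],(v-s['cy'])/s['f'],1]);o=-s['R'].T@s['t']
    return o+d*(h-o[2])/d[2]
def save(s,n): cv2.imwrite('pics/'+n,s['frame'][:,:,::-1])
E
python3 - <<'E'
from h import *
o=sensors.get_obs();print({k:np.round(v,3) for k,v in o.items()})
a=[]
for n in('top','scene'):
    s=snap(n);np.savez(n,**s);a.append(s['frame'][:,:,::-1]);print(n,s['fovy'],s['R'].round(2),s['t'])
cv2.imwrite('pics/top.png',cv2.resize(a[0],(800,600)));cv2.imwrite('pics/scene.png',a[1])
E
```

```text
pics
plant.py
{'clock': np.float64(0.0), 'joint_pos': array([-5.6831e+01,  2.0590e+01,  6.3300e-01, -1.9000e-02, -7.0135e+01,
       -1.6506e+01]), 'qvel': array([-0.029, -0.058, -0.013,  0.07 ,  0.015, -0.004]), 'tau': array([-0.0000e+00, -5.8272e+01,  2.9305e+01,  6.9970e+00,  7.0000e-03,
       -0.0000e+00]), 'tool_pos': array([ 0.193, -0.646,  0.251]), 'orientation': array([ 1.79906e+02, -9.00000e-03, -1.63344e+02]), 'force': array([-0.407,  0.325,  0.155]), 'moment': array([ 0.004, -0.007,  0.009]), 'gripper_force': np.float64(0.0), 'opening': np.float64(0.088)}
top 57.86509838915025 [[-0.02 -1.    0.  ]
 [-0.98  0.02 -0.2 ]
 [ 0.2  -0.01 -0.98]] [0.15387263 0.53376349 0.93348681]
scene 44.35478467914128 [[ 0.89 -0.45  0.02]
 [-0.22 -0.48 -0.85]
 [ 0.39  0.75 -0.53]] [-0.38686305  0.2583437   1.41018202]
```

View pics/top.png

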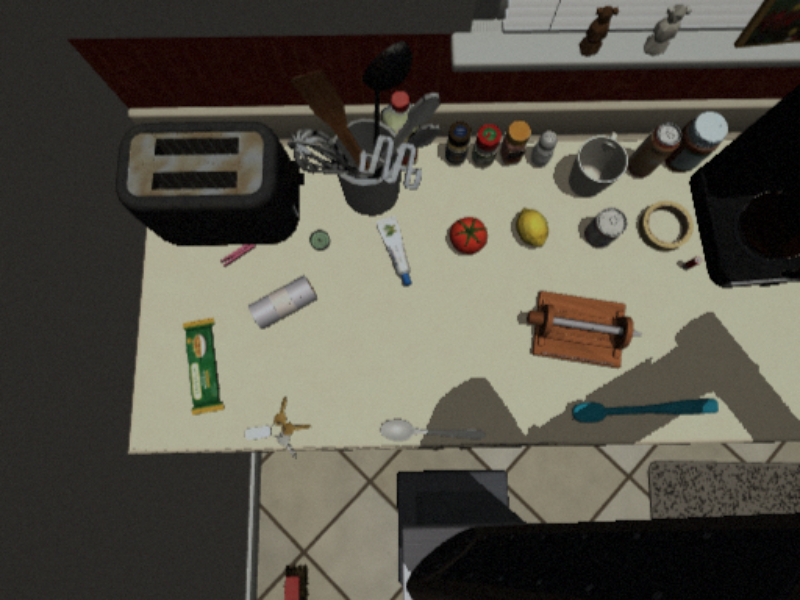

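View pics/scene.png

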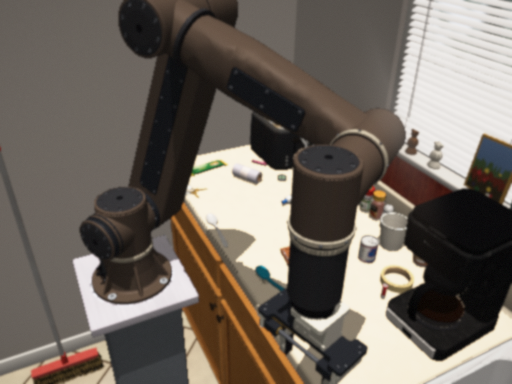

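The top view (shown at 800x600) shows the dispenser at (580,328), with its knob at the left end (532,318). The foil roll is at (283,302), and the worktop between them is free around (400,330). The scene view is mostly blocked by the arm. Next I'll measure from the top view's depth and colours.

```bash
cat > m.py <<'E'
from h import *
s=dict(np.load('top.npz'));P=cloud(s);f=s['frame'].astype(int);hsv=cv2.cvtColor(s['frame'],cv2.COLOR_RGB2HSV)
k=512/800
def box(u0,v0,u1,v1):
    m=np.zeros((384,512),bool);m[int(v0*k):int(v1*k),int(u0*k):int(u1*k)]=1;return m
Z=P[...,2]
print('table z',np.nanmedian(Z[box(430,290,500,340)]))
# roll
m=box(235,265,330,340)&(Z>0.012);q=P[m];c=q[:,:2]
r=cv2.minAreaRect(c[q[:,2]>.03].astype(np.float32)*1000);print('roll n',m.sum(),'zmax',np.percentile(q[:,2],98),r)
m2=m&(Z>.046);print('crest',P[m2].mean(0));cc=P[m2][:,:2];w,V=np.linalg.eigh(np.cov(cc.T));print('axis deg',np.degrees(np.arctan2(V[1,1],V[0,1])),'len',np.ptp(cc@V[:,1]))
# dispenser
D=box(515,280,650,375)
for lo,hi in((.010,.02),(.045,.06),(.06,.09)):
    m=D&(Z>lo)&(Z<hi);q=P[m];print(lo,m.sum(),q.mean(0).round(4),cv2.minAreaRect(q[:,:2].astype(np.float32)*1000))
# rod (grey, height .045-.06)
m=D&(hsv[...,1]<70)&(Z>.042)&(Z<.06);q=P[m];w,V=np.linalg.eigh(np.cov(q[:,:2].T));print('rod',m.sum(),q.mean(0).round(4),np.degrees(np.arctan2(V[1,1],V[0,1])),np.ptp(q[:,:2]@V[:,1]))
m=D&(Z>.06)
n,l,st,ce=cv2.connectedComponentsWithStats(m.astype(np.uint8))
for i in range(1,n):
    if st[i,4]>10: q=P[l==i];print('cheek',st[i],q.mean(0).round(4),q[:,2].max().round(4),cv2.minAreaRect(q[:,:2].astype(np.float32)*1000))
m=box(520,295,548,335)&(Z>.03);q=P[m];print('knob',m.sum(),q.min(0),q.max(0))
# z picture of dispenser
E
python3 m.py
```

```text
table z 0.00125104377466945
roll n 751 zmax 0.05553391840109062 ((556.4192504882812, 372.1923828125), (51.9262580871582, 118.49325561523438), 28.794567108154297)
crest [0.55591154 0.3719864  0.05089271]
axis deg 118.91944511406899 len 0.11741079702093572
0.01 1321 [ 0.4959 -0.1796  0.0169] ((499.0408020019531, -181.02735900878906), (163.9971466064453, 124.88297271728516), 79.90800476074219)
0.045 379 [ 0.5    -0.1682  0.0528] ((498.0169677734375, -179.37159729003906), (205.71353149414062, 56.162174224853516), 79.6592788696289)
0.06 198 [ 0.4965 -0.1825  0.0705] ((500.06915283203125, -169.73171997070312), (178.70883178710938, 52.22686004638672), 79.59741973876953)
rod 225 [ 0.4969 -0.1931  0.0519] 79.94557526054852 0.17662059621705853
cheek [345 195  10  19  90] [ 0.5095 -0.1102  0.0711] 0.0782 ((511.5390930175781, -106.6418228149414), (21.613855361938477, 51.92286682128906), 81.98828125)
cheek [398 203   8  19 104] [ 0.4847 -0.2487  0.0703] 0.0787 ((485.1471252441406, -251.03575134277344), (13.406914710998535, 52.2111701965332), 79.70970153808594)
knob 139 [ 0.48579755 -0.11178873  0.0310943 ] [ 0.53889315 -0.07707581  0.0689141 ]
```

```bash
cat > go.py <<'E'
import sys
from h import *
# usage: go.py x y z yaw -> shift in tool axes & turn about tool z
def rel(x,y,z,yaw):
    o=sensors.get_obs();R=Ro.from_euler('xyz',o['orientation'],degrees=True).as_matrix()
    d=R.T@(np.array([x,y,z])-o['tool_pos']);w=(yaw-o['orientation'][2]+180)%360-180
    print('d',d.round(4),'turn',round(-w,2))
if __name__=='__main__': rel(*map(float,sys.argv[1:5]))
E
python3 - <<'E'
from h import *
s=dict(np.load('top.npz'));k=.64
for n,u,v,h in[('tomato',468,235,.03),('tubecap',406,282,.01),('tubetop',388,222,.01),('lemon',533,228,.03),('tin',608,215,.07),('tealight',320,240,.015),('spoon',398,430,.01),('spoonend',485,434,0),('bar',200,365,.01)]:
    print(n,ray(s,u*k,v*k,h).round(3))
E
python3 go.py 0.515 -0.092 0.25 -100.1
```

```text
tomato [0.682 0.022 0.03 ]
tubecap [0.596 0.142 0.01 ]
tubetop [0.718 0.175 0.01 ]
lemon [ 0.694 -0.104  0.03 ]
tin [ 0.703 -0.234  0.07 ]
tealight [0.682 0.307 0.015]
spoon [0.319 0.161 0.01 ]
spoonend [0.309 0.002 0.   ]
bar [0.444 0.528 0.01 ]
d [-0.467   0.4388  0.0013] turn -63.24
```

Units first: shifts go in shares of 0.6 m and turns go in shares of 90 degrees. So -0.32 m is -0.5333, 0.19 m is 0.3167, -63.24 degrees is -0.7027.

Request:
{"method": "run_rows", "body": {
  "rows": [
    [[-0.0667, 0.0667, 0, -0.1111, 0.06], [-0.1333, 0.125, 0, -0.2222, 0.06], [-0.2, 0.1833, 0, -0.3333, 0.06], [-0.2667, 0.25, 0, -0.4444, 0.06], [-0.3333, 0.3167, 0, -0.5556, 0.06], [-0.4, 0.375, 0, -0.6667, 0.06], [-0.4667, 0.4417, 0, -0.7027, 0.06], [-0.5333, 0.5, 0, -0.7027, 0.06]]
  ]
}}

```text
clock: 1.1
tool_pos: [0.4144, -0.2657, 0.2516]
orientation: [-180.0, 0.0, -100.0]
force: [0.0, -0.8, 0.3]
opening: 0.0602
gripper_force: 0.0
```

```bash
python3 go.py 0.515 -0.092 0.25 -100.1
```

```text
d [-0.1885 -0.0687  0.0016] turn 0.06
```

Converted, -0.1885 m is -0.3142, -0.145 m is -0.2417, 0.06 degrees is 0.0007.

Request:
{"method": "run_rows", "body": {
  "rows": [
    [[-0.0833, -0.03, 0, 0, 0.06], [-0.1667, -0.06, 0, 0, 0.06], [-0.2417, -0.0883, 0, 0, 0.06], [-0.3142, -0.1145, 0.0027, 0.0007, 0.06], [-0.3142, -0.1145, 0.0027, 0.0007, 0.06]]
  ]
}}

```text
clock: 1.72
tool_pos: [0.5158, -0.0916, 0.2493]
orientation: [179.9, -0.0, -100.0]
force: [-0.2, -0.4, 0.1]
opening: 0.06
gripper_force: 0.0
```

```bash
python3 - <<'E'
from h import *
s=snap('wrist');np.savez('w1',**s);cv2.imwrite('pics/w1.png',s['frame'][:,:,::-1]);print(s['T_tool_cam'],s['fovy'],(-s['R'].T@s['t']))
E
```

```text
[[-3.17673740e-04 -9.69441041e-01 -2.45324207e-01  6.41305175e-02]
 [ 9.99999470e-01 -5.48106413e-04  8.71024031e-04  1.55495607e-04]
 [-9.78870214e-04 -2.45323801e-01  9.69440702e-01 -1.32031926e-01]
 [ 0.00000000e+00  0.00000000e+00  0.00000000e+00  1.00000000e+00]] 61.03881435770434 [ 0.50460811 -0.15478665  0.38132457]
```

View pics/w1.png

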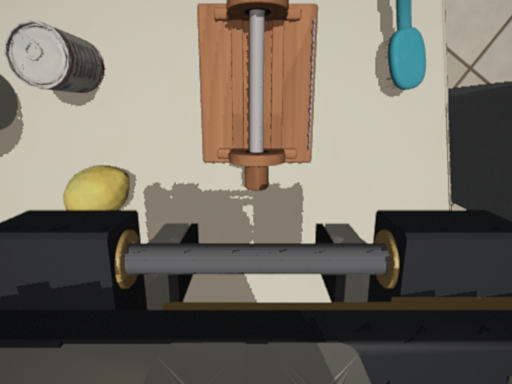

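The dispenser is in the upper middle of the wrist view, with its knob at (257,177) and its rod along column 257. The fingers are at the bottom.

```bash
python3 - <<'E'
from h import *
s=dict(np.load('w1.npz'));P=cloud(s);Z=P[...,2];hsv=cv2.cvtColor(s['frame'],cv2.COLOR_RGB2HSV)
print('table',np.nanmedian(Z[170:200,340:420]))
y=np.array([.1736,.9848]) # provisional dispenser y dir
def fit(m):
    q=P[m];v=cv2.fitLine(q[:,:2].astype(np.float32),cv2.DIST_HUBER,0,1e-4,1e-4).ravel();return q,v
m=np.zeros(Z.shape,bool);m[15:150,245:270]=1;m&=(hsv[...,1]<60)&(Z>.035)
q,v=fit(m);print('rod',v,np.degrees(np.arctan2(v[1],v[0])),'ztop',np.percentile(q[:,2],[50,90,98]),'n',m.sum())
for nm,(r0,r1,c0,c1),lo,hi in(('knob',(166,195,235,280),.03,.08),('nearcheek',(148,168,220,295),.06,.09),('base',(0,166,190,325),.008,.022)):
    m=np.zeros(Z.shape,bool);m[r0:r1,c0:c1]=1;m&=(Z>lo)&(Z<hi);q=P[m]
    print(nm,m.sum(),'z',np.percentile(q[:,2],[2,50,98]).round(4),'mean',q.mean(0).round(4),cv2.minAreaRect(q[:,:2].astype(np.float32)*1000))
E
```

```text
table -0.0009961737843701421
rod [ 0.17964472  0.98373157  0.49952987 -0.18094383] 79.65093 ztop [0.04966318 0.0510675  0.05177645] n 1827
knob 566 z [0.0465 0.0548 0.0579] mean [ 0.5155 -0.089   0.0542] ((515.3951416015625, -89.73417663574219), (28.675125122070312, 24.250057220458984), 80.20824432373047)
nearcheek 634 z [0.0606 0.0709 0.0754] mean [ 0.5115 -0.11    0.0698] ((511.9440002441406, -109.17900848388672), (11.276540756225586, 50.5535888671875), 79.82447052001953)
base 14501 z [0.0131 0.0151 0.0216] mean [ 0.4987 -0.1825  0.0162] ((499.1405944824219, -178.7064666748047), (163.80809020996094, 124.6860122680664), 80.05229187011719)
```

```bash
python3 go.py 0.5155 -0.0887 0.060 -100.15
```

```text
d [-4.200e-03 -1.000e-04  1.893e-01] turn 0.13
```

Converted, 0.1893 m is 0.3155, 0.165 m is 0.275, 0.13 degrees is 0.0014.

Request:
{"method": "run_rows", "body": {
  "rows": [
    [[-0.007, 0, 0.1, 0.0014, 0.06], [-0.007, 0, 0.2, 0.0014, 0.06], [-0.007, 0, 0.275, 0.0014, 0.06], [-0.007, 0, 0.3155, 0.0014, 0.06], [-0.007, 0, 0.3155, 0.0014, 0.06], [-0.007, 0, 0.3155, 0.0014, 0.0], [-0.007, 0, 0.3155, 0.0014, 0.0], [-0.007, 0, 0.3155, 0.0014, 0.0]]
  ]
}}

```text
clock: 2.78
tool_pos: [0.5161, -0.0898, 0.0618]
orientation: [-179.9, 0.0, -100.3]
force: [1.0, 0.5, 1.2]
opening: 0.0355
gripper_force: 0.0
```

Request:
{"method": "run_rows", "body": {
  "rows": [
    [[0, 0, 0, 0, 0], [0, 0, 0, 0, 0]]
  ]
}}

```text
clock: 3.02
tool_pos: [0.5158, -0.0897, 0.0611]
orientation: [-180.0, 0.0, -100.3]
force: [-0.5, -0.6, 3.2]
opening: 0.0252
gripper_force: 30.0
```

Converted, -0.2 m is -0.3333, -0.04 m is -0.0667.

Request:
{"method": "run_rows", "body": {
  "rows": [
    [[-0.0167, 0, -0.0025, 0, 0], [-0.0667, 0, -0.0025, 0, 0], [-0.125, 0, -0.0025, 0, 0], [-0.1833, 0, -0.0025, 0, 0], [-0.2417, 0, -0.0025, 0, 0], [-0.3, 0, -0.0025, 0, 0], [-0.3333, 0, -0.0025, 0, 0], [-0.3333, 0, -0.0025, 0, 0]]
  ]
}}

```text
clock: 4.03
tool_pos: [0.5512, 0.1083, 0.0619]
orientation: [180.0, -0.0, -100.2]
force: [-0.8, -0.4, -1.7]
opening: 0.0252
gripper_force: 30.0
```

```bash
python3 - <<'E'
from h import *
s=snap('wrist');np.savez('w2',**s);cv2.imwrite('pics/w2.png',s['frame'][:,:,::-1])
E
```

```text
(no output)
```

View pics/w2.png

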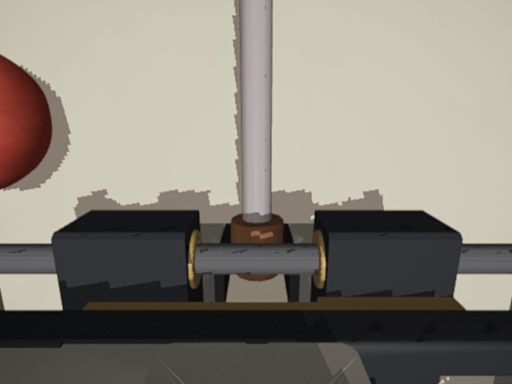

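The rod is out and held straight: knob between the fingers at (257,245), rod along column 256, and the tomato well to the left. I'll move it toward the robot and lay it down.

Converted, 0.06 m is 0.1, 0.0315 m is 0.0525.

Request:
{"method": "run_rows", "body": {
  "rows": [
    [[0, 0.05, 0, 0, 0], [0, 0.1, 0, 0, 0], [0, 0.1, 0.0267, 0, 0], [0, 0.1, 0.0467, 0, 0], [0, 0.1, 0.0525, 0, 0], [0, 0.1, 0.0525, 0, 0]]
  ]
}}

```text
clock: 4.82
tool_pos: [0.4923, 0.1173, 0.0304]
orientation: [180.0, -0.0, -100.3]
force: [-0.1, -0.2, -1.8]
opening: 0.025
gripper_force: 30.0
```

Request:
{"method": "run_rows", "body": {
  "rows": [
    [[0, 0, 0, 0, 0.035], [0, 0, 0, 0, 0.05], [0, 0, 0, 0, 0.06], [0, 0, 0, 0, 0.06], [0, 0, 0, 0, 0.06]]
  ]
}}

```text
clock: 5.45
tool_pos: [0.4922, 0.1177, 0.0308]
orientation: [-180.0, 0.0, -100.3]
force: [0.1, 0.2, -0.9]
opening: 0.0597
gripper_force: 0.0
```

Request:
{"method": "run_rows", "body": {
  "rows": [
    [[0, 0, -0.05, 0, 0.06], [0, 0, -0.15, 0, 0.06], [0, 0, -0.25, 0, 0.06], [0, 0, -0.3167, 0, 0.06], [0, 0, -0.3167, 0, 0.06]]
  ]
}}

```text
clock: 6.08
tool_pos: [0.4937, 0.1185, 0.2243]
orientation: [-179.7, 0.3, -100.3]
force: [-0.4, -0.5, -0.6]
opening: 0.06
gripper_force: 0.0
```

```bash
python3 - <<'E'
from h import *
s=snap('wrist');np.savez('w3',**s);cv2.imwrite('pics/w3.png',s['frame'][:,:,::-1])
P=cloud(s);Z=P[...,2];hsv=cv2.cvtColor(s['frame'],cv2.COLOR_RGB2HSV)
m=np.zeros(Z.shape,bool);m[0:215,150:360]=1;m&=(Z>.009)&(Z<.035)&~((hsv[...,0]<6)&(hsv[...,1]>180))
n,l,st,ce=cv2.connectedComponentsWithStats(m.astype(np.uint8))
for i in range(1,n):
    if st[i,4]>80:
        q=P[l==i];v=cv2.fitLine(q[:,:2].astype(np.float32),cv2.DIST_HUBER,0,1e-4,1e-4).ravel();print(st[i],v,np.degrees(np.arctan2(v[1],v[0])),q.min(0).round(4),q.max(0).round(4))
E
```

```text
[ 246    0   24  185 2776] [0.17897248 0.98385406 0.4805479  0.04778263] 79.69008 [ 0.4579 -0.045   0.009 ] [0.5072 0.1325 0.0264]
[150 202  29  13 267] [ 0.9965657  -0.08280613  0.5993508   0.14145385] -4.7498803 [0.5872 0.1355 0.0091] [0.6176 0.1492 0.0239]
```

View pics/w3.png

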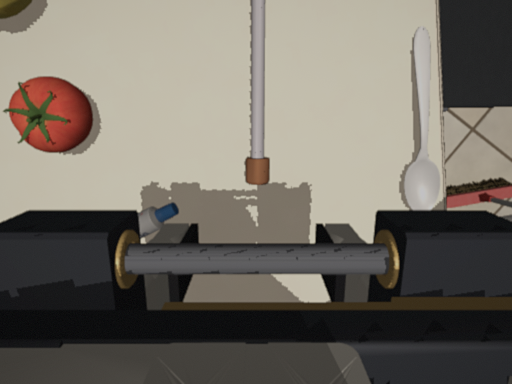

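The rod lies on the worktop along column 258 with its knob at (257,170), where I released it. Now to the roll.

```bash
python3 go.py 0.556 0.372 0.2243 -61.1
```

```text
d [-0.2612 -0.017  -0.0015] turn -39.19
```

Converted, -0.2612 m is -0.4353, -0.22 m is -0.3667, -39.2 degrees is -0.4356.

Request:
{"method": "run_rows", "body": {
  "rows": [
    [[-0.0917, -0.0067, 0, -0.0889, 0.085], [-0.1833, -0.0133, 0, -0.1889, 0.085], [-0.275, -0.02, 0, -0.2889, 0.085], [-0.3667, -0.0267, 0, -0.3778, 0.085], [-0.4353, -0.0283, 0, -0.4356, 0.085], [-0.4353, -0.0283, 0, -0.4356, 0.085], [-0.4353, -0.0283, 0, -0.4356, 0.085]]
  ]
}}

```text
clock: 7.0
tool_pos: [0.5548, 0.3711, 0.2187]
orientation: [179.8, -0.1, -61.1]
force: [0.0, -0.4, -0.3]
opening: 0.0854
gripper_force: 0.0
```

```bash
python3 - <<'E'
from h import *
s=snap('wrist');np.savez('w4',**s);cv2.imwrite('pics/w4.png',s['frame'][:,:,::-1])
P=cloud(s);Z=P[...,2]
m=(Z>.03)&(Z<.06)&(np.hypot(P[...,0]-.556,P[...,1]-.372)<.09);q=P[m]
print(m.sum(),cv2.minAreaRect(q[:,:2].astype(np.float32)*1000),np.percentile(q[:,2],98))
E
python3 go.py 0.556 0.372 0.038 -61.1
```

```text
6029 ((557.70556640625, 375.7511901855469), (50.83081817626953, 118.38067626953125), 29.279354095458984) 0.05159619374011243
d [-0.0007 -0.0019  0.1814] turn -0.04
```

View pics/w4.png

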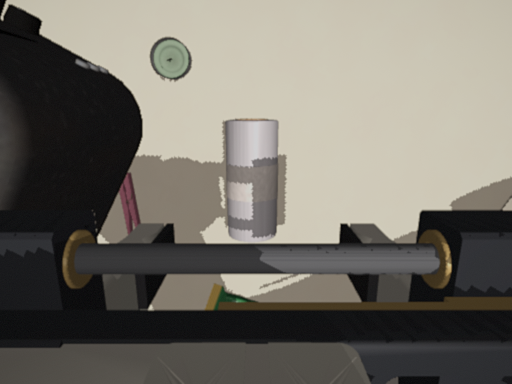

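The roll stands upright in the wrist view at (252,180), under the tool's line. The toaster at the left is clear of the fingers. Descending.

```bash
python3 go.py 0.5573 0.3748 0.038 -60.9;
```

```text
d [-0.0026 -0.0044  0.1814] turn -0.24
```

Converted, 0.1814 m is 0.3023, 0.16 m is 0.2667, -0.24 degrees is -0.0027.

Request:
{"method": "run_rows", "body": {
  "rows": [
    [[-0.0043, -0.0073, 0.1, -0.0027, 0.085], [-0.0043, -0.0073, 0.1917, -0.0027, 0.085], [-0.0043, -0.0073, 0.2667, -0.0027, 0.085], [-0.0043, -0.0073, 0.3023, -0.0027, 0.085], [-0.0043, -0.0073, 0.3023, -0.0027, 0.085], [-0.0043, -0.0073, 0.3023, -0.0027, 0.04], [-0.0043, -0.0073, 0.3023, -0.0027, 0.04], [-0.0043, -0.0073, 0.3023, -0.0027, 0.04]]
  ]
}}

```text
clock: 8.05
tool_pos: [0.5585, 0.3765, 0.0405]
orientation: [-179.9, 0.0, -60.9]
force: [0.4, 0.6, 0.6]
opening: 0.0606
gripper_force: 0.0
```

Request:
{"method": "run_rows", "body": {
  "rows": [
    [[0, 0, 0, 0, 0.04], [0, 0, 0, 0, 0.04]]
  ]
}}

```text
clock: 8.3
tool_pos: [0.558, 0.376, 0.0399]
orientation: [180.0, -0.0, -60.8]
force: [-2.9, -1.8, 5.5]
opening: 0.0517
gripper_force: 30.0
```

Request:
{"method": "run_rows", "body": {
  "rows": [
    [[0, 0, -0.0167, 0, 0.04], [0, 0, -0.0833, 0, 0.04], [0, 0, -0.1667, 0, 0.04], [0, 0, -0.2333, 0, 0.04], [0, 0, -0.2333, 0, 0.04]]
  ]
}}

```text
clock: 8.93
tool_pos: [0.5596, 0.3774, 0.1835]
orientation: [-179.6, 0.1, -60.8]
force: [-0.0, 0.3, -4.4]
opening: 0.0518
gripper_force: 30.0
```

```bash
python3 - <<'E'
from h import *
s=snap('wrist');np.savez('w5',**s);cv2.imwrite('pics/w5.png',s['frame'][:,:,::-1])
E
python3 go.py 0.4993 -0.1793 0.178 -100.15
```

```text
d [0.4567 0.3222 0.0013] turn 39.29
```

View pics/w5.png

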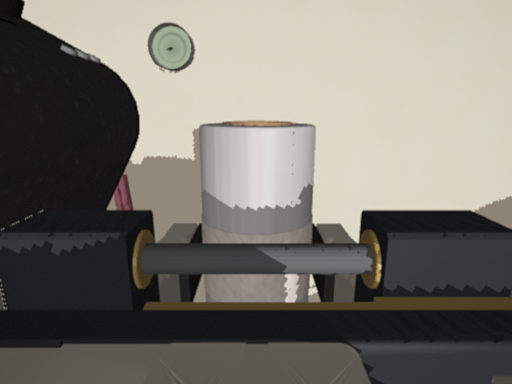

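Converted, 0.36 m is 0.6, 0.18 m is 0.3, 39.3 degrees is 0.4367.

```bash
python3 - <<'E'
from h import *
s=dict(np.load('w5.npz'));z=s['z_map'];v,u=np.mgrid[0:384,0:512]
c=np.stack([(u-s['cx'])/s['f']*z,(v-s['cy'])/s['f']*z,z],-1);T=s['T_tool_cam'];p=c@T[:3,:3].T+T[:3,3]
m=np.zeros(z.shape,bool);m[112:215,190:330]=1;m&=(p[...,2]>-.02)&(p[...,2]<.035)&(p[...,0]>.01);q=p[m]
print(m.sum(),q.min(0).round(4),q.max(0).round(4),np.percentile(q[:,0],[95,99]).round(4), 'y edges far',[np.percentile(q[(q[:,0]>a)&(q[:,0]<a+.01)][:,1],[1,99]).round(4) for a in(.02,.03,.04,.048)])
t=m&(np.abs(p[...,1])<.02)
for r in range(112,140,3):
    print(r,p[r,215:300:28].round(4).tolist())
E
```

```text
10538 [ 0.0194 -0.0252 -0.0127] [0.0597 0.0253 0.03  ] [0.0584 0.0593] y edges far [array([-0.0244,  0.0233]), array([-0.0242,  0.0231]), array([-0.0242,  0.0231]), array([-0.0243,  0.0232])]
112 [[0.0626, -0.0397, 0.1847], [0.0626, -0.0133, 0.1854], [0.0625, 0.0131, 0.1852], [0.0625, 0.0396, 0.1847]]
115 [[0.0598, -0.0399, 0.1853], [0.0598, -0.0133, 0.1849], [0.0598, 0.0132, 0.1848], [0.0598, 0.0396, 0.1847]]
118 [[0.0571, -0.0398, 0.1842], [0.057, -0.0134, 0.1845], [0.0571, 0.0131, 0.1831], [0.057, 0.0396, 0.184]]
121 [[0.0542, -0.0402, 0.1861], [0.0593, -0.0071, 0.026], [0.0593, 0.0063, 0.0273], [0.0542, 0.0399, 0.1851]]
124 [[0.0587, -0.0181, 0.008], [0.0589, -0.0061, 0.0014], [0.059, 0.0051, -0.0004], [0.0586, 0.0172, 0.008]]
127 [[0.058, -0.0168, -0.0034], [0.0582, -0.0057, -0.0077], [0.0583, 0.0047, -0.0093], [0.058, 0.0157, -0.0042]]
130 [[0.0569, -0.0167, -0.0045], [0.0572, -0.0056, -0.0105], [0.0572, 0.0047, -0.0101], [0.0569, 0.0157, -0.0044]]
133 [[0.0557, -0.0168, -0.0036], [0.0562, -0.0056, -0.0107], [0.0562, 0.0046, -0.0109], [0.0558, 0.0156, -0.0054]]
136 [[0.0547, -0.0166, -0.0054], [0.0551, -0.0056, -0.0107], [0.0551, 0.0047, -0.0104], [0.0547, 0.0156, -0.0056]]
139 [[0.0535, -0.0167, -0.0048], [0.0539, -0.0057, -0.01], [0.054, 0.0047, -0.0109], [0.0535, 0.0158, -0.0047]]
```

Request:
{"method": "run_rows", "body": {
  "rows": [
    [[0.075, 0.0533, 0, 0.0556, 0.04], [0.15, 0.1067, 0, 0.1111, 0.04], [0.225, 0.16, 0, 0.1667, 0.04], [0.3, 0.2133, 0, 0.2222, 0.04], [0.375, 0.2667, 0, 0.2778, 0.04], [0.45, 0.3167, 0, 0.3333, 0.04], [0.525, 0.37, 0, 0.3889, 0.04], [0.6, 0.4233, 0, 0.4367, 0.04]]
  ]
}}

```text
clock: 9.98
tool_pos: [0.5101, -0.0638, 0.1776]
orientation: [179.8, -0.0, -100.3]
force: [0.9, -0.3, -4.4]
opening: 0.052
gripper_force: 30.0
```

```bash
python3 go.py 0.4993 -0.1793 0.178 -100.15
```

```text
d [ 0.1156 -0.0101 -0.0003] turn -0.15
```

Converted, 0.1156 m is 0.1927, 0.09 m is 0.15, -0.15 degrees is -0.0017.

Request:
{"method": "run_rows", "body": {
  "rows": [
    [[0.0833, -0.0083, 0, -0.0017, 0.04], [0.15, -0.0167, 0, -0.0017, 0.04], [0.1927, -0.0168, 0, -0.0017, 0.04], [0.1927, -0.0168, 0, -0.0017, 0.04], [0.1927, -0.0168, 0, -0.0017, 0.04]]
  ]
}}

```text
clock: 10.6
tool_pos: [0.5005, -0.1774, 0.1781]
orientation: [179.9, 0.0, -100.0]
force: [-0.4, 0.9, -4.0]
opening: 0.0519
gripper_force: 30.0
```

```bash
python3 go.py 0.4993 -0.1793 0.058 -100.15; python3 - <<'E'
from h import *
s=snap('wrist');np.savez('w6',**s);cv2.imwrite('pics/w6.png',s['frame'][:,:,::-1])
P=cloud(s)
m=(P[...,2]>.06)&(P[...,2]<.085);m[212:]=0;q=P[m]
c=np.array([.4993,-.1793]);a=np.radians(79.85);yd=np.array([np.cos(a),np.sin(a)]);xd=np.array([yd[1],-yd[0]])
print('disp y,x of far cheek',m.sum(),np.percentile((q[:,:2]-c)@yd,[2,50,98]),np.percentile((q[:,:2]-c)@xd,[2,50,98]))
E
```

```text
d [0.0021 0.0006 0.1201] turn 0.11
disp y,x of far cheek 3453 [-0.07436687 -0.03183575  0.00272209] [-0.02129616  0.17462816  0.19464046]
```

View pics/w6.png

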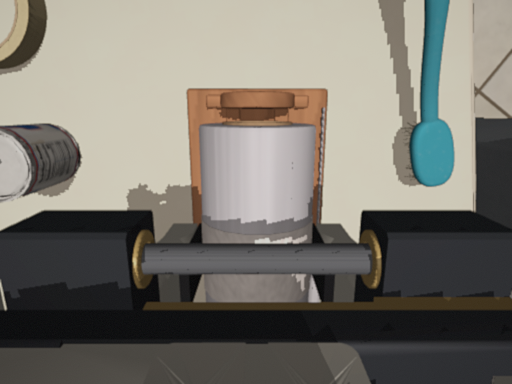

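The roll hangs centred over the dispenser, with the far cheek at (258,100). I'll check that cheek's position before lowering.

```bash
python3 - <<'E'
from h import *
s=dict(np.load('w6.npz'));P=cloud(s)
c=np.array([.4993,-.1793]);a=np.radians(79.85);yd=np.array([np.cos(a),np.sin(a)]);xd=np.array([yd[1],-yd[0]])
for (r0,r1,c0,c1),lo,hi in(((86,118,205,312),.06,.085),((86,215,180,335),.010,.021)):
    m=np.zeros((384,512),bool);m[r0:r1,c0:c1]=1;m&=(P[...,2]>lo)&(P[...,2]<hi);q=P[m]
    print(m.sum(),np.percentile((q[:,:2]-c)@yd,[1,50,99]).round(4),np.percentile((q[:,:2]-c)@xd,[1,50,99]).round(4),np.percentile(q[:,2],[50,98]))
E
```

```text
1097 [-0.0751 -0.0696 -0.0643] [-0.0244 -0.      0.0241] [0.07183982 0.07542541]
5005 [-0.0808 -0.0572  0.0315] [-0.0615  0.0041  0.0611] [0.01487677 0.02077429]
```

Converted, 0.12 m is 0.2, 0.113 m is 0.1883, 0.1 degrees is 0.0011.

Request:
{"method": "run_rows", "body": {
  "rows": [
    [[0.0028, 0.001, 0.05, 0.0011, 0.04], [0.0028, 0.001, 0.1, 0.0011, 0.04], [0.0028, 0.001, 0.1333, 0.0011, 0.04], [0.0028, 0.001, 0.1667, 0.0011, 0.04], [0.0028, 0.001, 0.1883, 0.0011, 0.04], [0.0028, 0.001, 0.2, 0.0011, 0.04], [0.0028, 0.001, 0.2, 0.0011, 0.04]]
  ]
}}

```text
clock: 11.52
tool_pos: [0.5004, -0.179, 0.0591]
orientation: [180.0, -0.0, -100.1]
force: [0.1, -0.5, -3.9]
opening: 0.0517
gripper_force: 30.0
```

```bash
python3 go.py 0.4993 -0.1793 0.057 -100.15
```

```text
d [0.0005 0.0011 0.0021] turn 0.08
```

Request:
{"method": "run_rows", "body": {
  "rows": [
    [[0.0005, 0.0013, 0.0033, 0, 0.04], [0.0005, 0.0013, 0.0033, 0, 0.04]]
  ]
}}

```text
clock: 11.78
tool_pos: [0.5001, -0.1794, 0.058]
orientation: [-179.9, 0.0, -100.1]
force: [0.2, 0.1, -3.3]
opening: 0.0516
gripper_force: 30.0
```

Request:
{"method": "run_rows", "body": {
  "rows": [
    [[0, 0, 0, 0, 0.055], [0, 0, 0, 0, 0.065], [0, 0, 0, 0, 0.075], [0, 0, 0, 0, 0.075], [0, 0, -0.0333, 0, 0.075], [0, 0, -0.1, 0, 0.075], [0, 0, -0.1833, 0, 0.075], [0, 0, -0.25, 0, 0.075]]
  ]
}}

```text
clock: 12.78
tool_pos: [0.4997, -0.1794, 0.2093]
orientation: [-179.9, 0.0, -100.1]
force: [0.1, -0.2, -0.0]
opening: 0.0752
gripper_force: 0.0
```

```bash
python3 go.py 0.492 0.117 0.207 -100.3;  python3 - <<'E'
from h import *
s=snap('wrist');P=cloud(s)
c=np.array([.4993,-.1793]);a=np.radians(79.85);yd=np.array([np.cos(a),np.sin(a)]);xd=np.array([yd[1],-yd[0]])
X=(P[...,:2]-c)@xd;Y=(P[...,:2]-c)@yd;m=(abs(X)<.03)&(abs(Y)<.063)&(P[...,2]>.05)&(P[...,2]<.08);m[212:]=0
print(m.sum(),np.percentile(Y[m],[1,99]),np.percentile(X[m],[1,50,99]),np.percentile(P[...,2][m],[50,98]))
E
```

```text
d [-0.2905  0.0595  0.0023] turn 0.21
5195 [-0.05802761  0.02260515] [-0.02447336 -0.00025058  0.02387196] [0.06546333 0.06915365]
```

Converted, -0.2905 m is -0.4842, -0.25 m is -0.4167, 0.2 degrees is 0.0022.

Request:
{"method": "run_rows", "body": {
  "rows": [
    [[-0.0833, 0.0167, 0, 0.0022, 0.06], [-0.1667, 0.0333, 0, 0.0022, 0.06], [-0.25, 0.05, 0, 0.0022, 0.06], [-0.3333, 0.0667, 0, 0.0022, 0.06], [-0.4167, 0.0833, 0, 0.0022, 0.06], [-0.4842, 0.0992, 0.0033, 0.0022, 0.06], [-0.4842, 0.0992, 0.0033, 0.0022, 0.06]]
  ]
}}

```text
clock: 13.7
tool_pos: [0.4917, 0.1194, 0.2049]
orientation: [180.0, 0.0, -100.1]
force: [0.3, -0.5, -0.6]
opening: 0.06
gripper_force: 0.0
```

```bash
python3 - <<'E'
from h import *
s=snap('wrist');P=cloud(s);Z=P[...,2]
m=np.zeros(Z.shape,bool);m[0:208,235:285]=1;m&=(Z>.009)&(Z<.035);q=P[m]
v=cv2.fitLine(q[:,:2].astype(np.float32),cv2.DIST_HUBER,0,1e-4,1e-4).ravel();d=v[:2]*np.sign(v[1])
t=(q[:,:2]-v[2:])@d;w=(q[:,:2]-v[2:])@np.array([d[1],-d[0]])
print(d,np.degrees(np.arctan2(d[1],d[0])),'end',v[2:]+d*np.percentile(t,99.8),m.sum())
kn=abs(w)>.0095;print('knob t range',v[2:]+d*np.percentile(t[kn],2),v[2:]+d*np.percentile(t[kn],98),kn.sum(),w[kn].min(),w[kn].max())
E
python3 go.py 0.492 0.117 0.030 -100.3
```

```text
[0.18083358 0.9835137 ] 79.58168 end [0.49564721 0.13051245] 2945
knob t range [0.49072662 0.10375044] [0.49545389 0.12946099] 161 -0.012096713044490998 0.01225124471191134
d [ 0.001  -0.0006  0.1749] turn 0.14
```

```bash
python3 go.py 0.4932 0.1176 0.029 -100.4;
```

```text
d [ 0.0002 -0.0017  0.1759] turn 0.24
```

Converted, 0.1755 m is 0.2925, 0.155 m is 0.2583, 0.24 degrees is 0.0027.

Request:
{"method": "run_rows", "body": {
  "rows": [
    [[0.0003, -0.0028, 0.1, 0.0027, 0.06], [0.0003, -0.0028, 0.1917, 0.0027, 0.06], [0.0003, -0.0028, 0.2583, 0.0027, 0.06], [0.0003, -0.0028, 0.2925, 0.0027, 0.06], [0.0003, -0.0028, 0.2925, 0.0027, 0.06], [0.0003, -0.0028, 0.2925, 0.0027, 0.0], [0.0003, -0.0028, 0.2925, 0.0027, 0.0], [0.0003, -0.0028, 0.2925, 0.0027, 0.0]]
  ]
}}

```text
clock: 14.75
tool_pos: [0.494, 0.1168, 0.0307]
orientation: [-179.9, 0.1, -100.5]
force: [0.4, 0.3, 0.3]
opening: 0.0356
gripper_force: 0.0
```

Request:
{"method": "run_rows", "body": {
  "rows": [
    [[0, 0, 0, 0, 0], [0, 0, 0, 0, 0]]
  ]
}}

```text
clock: 15.0
tool_pos: [0.4937, 0.1167, 0.0302]
orientation: [-180.0, 0.0, -100.5]
force: [-1.2, 1.8, 3.4]
opening: 0.025
gripper_force: 30.0
```

Request:
{"method": "run_rows", "body": {
  "rows": [
    [[0, 0, -0.0167, 0, 0], [0, -0.05, -0.0567, 0, 0], [0, -0.0917, -0.0567, 0, 0], [0, -0.0917, -0.0567, 0, 0], [0, -0.0917, -0.0567, 0, 0]]
  ]
}}

```text
clock: 15.62
tool_pos: [0.5469, 0.1062, 0.0636]
orientation: [179.9, -0.0, -100.6]
force: [-0.5, 0.6, -0.7]
opening: 0.0253
gripper_force: 30.0
```

```bash
cat > rod.py <<'E'
from h import *
c=np.array([.4993,-.1793]);a=np.radians(79.85);yd=np.array([np.cos(a),np.sin(a)]);xd=np.array([yd[1],-yd[0]])
s=snap('wrist');P=cloud(s);Z=P[...,2];hsv=cv2.cvtColor(s['frame'],cv2.COLOR_RGB2HSV)
m=np.zeros(Z.shape,bool);m[0:208,225:295]=1;m&=(Z>.02)&(Z<.075)&(hsv[...,1]<60)
X=(P[...,:2]-c)@xd;Y=(P[...,:2]-c)@yd;m&=(Y>.08)&(abs(X)<.06);print('ymin',Y[m].min(),m.sum())
for y0 in np.arange(.08,.29,.02):
    k=m&(Y>=y0)&(Y<y0+.02)
    if k.sum()>20: print(round(y0+.01,3),'x',(np.percentile(X[k],[3,97]).mean()).round(4),'w',np.ptp(np.percentile(X[k],[3,97])).round(4),'ztop',np.percentile(Z[k],90).round(4))
o=sensors.get_obs();p=o['tool_pos'];print('tcp disp',(p[:2]-c)@xd,(p[:2]-c)@yd,p[2],o['orientation'])
E
python3 rod.py
```

```text
ymin 0.17948421122121422 6247
0.19 x -0.0045 w 0.0127 ztop 0.0477
0.21 x -0.0045 w 0.0127 ztop 0.0487
0.23 x -0.0043 w 0.0129 ztop 0.0497
0.25 x -0.0044 w 0.0129 ztop 0.0507
0.27 x -0.004 w 0.0127 ztop 0.0512
tcp disp -0.003637111986985108 0.28945587575477116 0.06360022629634454 [ 1.79948252e+02 -2.85018286e-02 -1.00548337e+02]
```

Converted, -0.006 m is -0.01, -0.0042 m is -0.007, -0.4 degrees is -0.0044.

Request:
{"method": "run_rows", "body": {
  "rows": [
    [[0, -0.007, -0.01, -0.0044, 0], [0, -0.007, -0.01, -0.0044, 0], [0, -0.007, -0.01, -0.0044, 0]]
  ]
}}

```text
clock: 16.05
tool_pos: [0.5516, 0.1058, 0.0699]
orientation: [-180.0, 0.0, -100.1]
force: [-0.1, 0.3, -0.8]
opening: 0.0252
gripper_force: 30.0
```

```bash
python3 rod.py
```

```text
ymin 0.18032601549218566 6257
0.19 x 0.0011 w 0.0129 ztop 0.054
0.21 x 0.001 w 0.0126 ztop 0.055
0.23 x 0.0009 w 0.013 ztop 0.0558
0.25 x 0.0007 w 0.0129 ztop 0.0568
0.27 x 0.0009 w 0.0127 ztop 0.0576
tcp disp 0.0012065037894338296 0.2897978913551764 0.06976334805756845 [ 1.79995492e+02  1.88442727e-03 -1.00134576e+02]
```

Converted, 0.06 m is 0.1, 0.045 m is 0.075.

Request:
{"method": "run_rows", "body": {
  "rows": [
    [[0, 0.0017, -0.005, 0, 0], [0.025, 0.0017, -0.005, 0, 0], [0.05, 0.0017, -0.005, 0, 0], [0.075, 0.0017, -0.005, 0, 0], [0.1, 0.0017, -0.005, 0, 0], [0.1, 0.0017, -0.005, 0, 0]]
  ]
}}

```text
clock: 16.85
tool_pos: [0.5398, 0.0454, 0.0728]
orientation: [180.0, -0.0, -100.2]
force: [0.5, -0.3, -1.3]
opening: 0.0248
gripper_force: 30.0
```

```bash
python3 rod.py
```

```text
ymin 0.1185611049771119 6257
0.11 x -0.0003 w 0.0132 ztop 0.0545
0.13 x -0.0001 w 0.0128 ztop 0.057
0.15 x -0.0002 w 0.0126 ztop 0.0579
0.17 x -0.0002 w 0.013 ztop 0.0588
0.19 x -0.0004 w 0.0129 ztop 0.0598
0.21 x -0.0001 w 0.0127 ztop 0.0605
tcp disp 0.0005240092215382095 0.22900131665662712 0.07286088723388234 [-1.79989959e+02  5.79024551e-03 -1.00209531e+02]
```

Converted, 0.03 m is 0.05, 0.015 m is 0.025.

Request:
{"method": "run_rows", "body": {
  "rows": [
    [[0.025, 0.0003, 0.0033, 0, 0], [0.05, 0.0003, 0.0067, 0, 0], [0.05, 0.0003, 0.01, 0, 0], [0.05, 0.0003, 0.0125, 0, 0], [0.05, 0.0003, 0.0125, 0, 0]]
  ]
}}

```text
clock: 17.52
tool_pos: [0.5347, 0.0174, 0.0652]
orientation: [180.0, -0.0, -100.1]
force: [-0.2, -0.9, -0.5]
opening: 0.0251
gripper_force: 30.0
```

```bash
python3 rod.py
```

```text
ymin 0.09121341257260326 6314
0.09 x -0.0001 w 0.0129 ztop 0.0516
0.11 x -0.0003 w 0.0128 ztop 0.052
0.13 x -0.0002 w 0.0127 ztop 0.0524
0.15 x -0.0003 w 0.0127 ztop 0.053
0.17 x -0.0004 w 0.0129 ztop 0.0534
tcp disp 0.00018485749766798982 0.19993351382605526 0.06521880634565391 [ 1.79990591e+02 -1.16600462e-02 -1.00119266e+02]
```

Converted, 0.075 m is 0.125, 0.06 m is 0.1.

Request:
{"method": "run_rows", "body": {
  "rows": [
    [[0, 0, 0.0033, 0, 0], [0.0333, 0, 0.0033, 0, 0], [0.0667, 0, 0.0033, 0, 0], [0.1, 0, 0.0033, 0, 0], [0.125, 0, 0.0033, 0, 0], [0.125, 0, 0.0033, 0, 0]]
  ]
}}

```text
clock: 18.32
tool_pos: [0.5209, -0.0582, 0.0632]
orientation: [180.0, -0.0, -100.3]
force: [0.1, -1.6, 2.2]
opening: 0.0251
gripper_force: 30.0
```

```bash
python3 rod.py
```

```text
ymin 0.08025458242438109 1384
0.09 x -0.0005 w 0.0126 ztop 0.0515
0.11 x -0.0004 w 0.0127 ztop 0.0515
tcp disp -3.1812939073767566e-07 0.12358706144266403 0.06323511971860821 [ 1.79969803e+02 -3.09333319e-02 -1.00223099e+02]
```

Units first: shifts go in shares of 0.6 m and turns go in shares of 90 degrees. So 0.034 m is 0.0567, 0.032 m is 0.0533.

Request:
{"method": "run_rows", "body": {
  "rows": [
    [[0.0167, 0, -0.0008, 0, 0], [0.0333, 0, -0.0008, 0, 0], [0.0467, 0, -0.0008, 0, 0], [0.0533, 0, -0.0008, 0, 0], [0.0567, 0, -0.0008, 0, 0], [0.0567, 0, -0.0008, 0, 0]]
  ]
}}

```text
clock: 19.12
tool_pos: [0.5154, -0.0902, 0.0637]
orientation: [180.0, -0.0, -100.1]
force: [-0.5, -0.5, 0.3]
opening: 0.0249
gripper_force: 30.0Traceback (most recent call last):
```

```bash
python3 rod.py
```

```text
  File "rod.py", line 5, in <module>
    X=(P[...,:2]-c)@xd;Y=(P[...,:2]-c)@yd;m&=(Y>.08)&(abs(X)<.06);print('ymin',Y[m].min(),m.sum())
                                                                               ~~~~~~~~^^
    return umr_minimum(a, axis, None, out, keepdims, initial, where)
ValueError: zero-size array to reduction operation minimum which has no identity
```

Converted, 0.002 m is 0.0033, 0.001 m is 0.0017.

Request:
{"method": "run_rows", "body": {
  "rows": [
    [[0.0017, 0, 0, 0, 0], [0.0033, 0, 0, 0, 0], [0.0033, 0, 0, 0, 0]]
  ]
}}

```text
clock: 19.55
tool_pos: [0.5155, -0.0908, 0.0637]
orientation: [-180.0, 0.1, -100.1]
force: [-0.8, 8.2, 1.9]
opening: 0.025
gripper_force: 30.0
```

Request:
{"method": "run_rows", "body": {
  "rows": [
    [[0.0017, 0, 0, 0, 0], [0.0025, 0, 0, 0, 0], [0.0025, 0, 0, 0, 0]]
  ]
}}

```text
clock: 19.92
tool_pos: [0.5154, -0.091, 0.0637]
orientation: [-179.9, 0.2, -100.1]
force: [-1.5, 16.9, 2.4]
opening: 0.0249
gripper_force: 30.0
```

Converted, -0.0028 m is -0.0047.

Request:
{"method": "run_rows", "body": {
  "rows": [
    [[-0.0047, 0, 0, 0, 0], [-0.0047, 0, 0, 0, 0], [-0.0047, 0, 0, 0, 0.035], [-0.0047, 0, 0, 0, 0.05], [-0.0047, 0, 0, 0, 0.06], [-0.0047, 0, 0, 0, 0.06]]
  ]
}}

```text
clock: 20.68
tool_pos: [0.5154, -0.0908, 0.0637]
orientation: [180.0, -0.0, -100.1]
force: [-0.1, 0.1, 0.9]
opening: 0.0578
gripper_force: 0.0
```

Request:
{"method": "run_rows", "body": {
  "rows": [
    [[0, 0, -0.05, 0, 0.06], [0, 0, -0.1333, 0, 0.06], [0, 0, -0.2167, 0, 0.06], [-0.0167, 0, -0.3, 0, 0.06], [-0.0167, 0, -0.3, 0, 0.06]]
  ]
}}

```text
clock: 21.3
tool_pos: [0.5194, -0.0804, 0.2482]
orientation: [-179.5, 0.1, -100.1]
force: [-0.8, -0.5, -0.9]
opening: 0.06
gripper_force: 0.0
```

```bash
python3 - <<'E'
from h import *
s=snap('wrist');np.savez('w7',**s);cv2.imwrite('pics/w7.png',s['frame'][:,:,::-1])
c=np.array([.4993,-.1793]);a=np.radians(79.85);yd=np.array([np.cos(a),np.sin(a)]);xd=np.array([yd[1],-yd[0]])
P=cloud(s);Z=P[...,2];X=(P[...,:2]-c)@xd;Y=(P[...,:2]-c)@yd
m=(abs(X)<.014)&(Y>.077)&(Y<.12)&(Z>.03);m[212:]=0;print('knob',m.sum(),np.percentile(Y[m],[1,99]),np.percentile(X[m],[1,99]),np.percentile(Z[m],98))
m=(abs(X)<.012)&(Y<-.078)&(Y>-.12)&(Z>.035);print('tip',m.sum(),Y[m].min() if m.any() else 0,X[m].mean() if m.any() else 0,Z[m].max() if m.any() else 0)
E
```

```text
knob 603 [0.07945511 0.10432227] [-0.01259935  0.01224482] 0.057486728339399704
tip 0 0 0 0
```

View pics/w7.png

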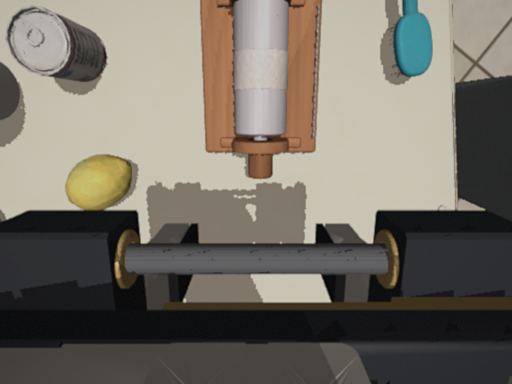

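The knob sits against the near cheek at (260,163) and the rod enters the core at (262,138). I'll confirm the tip and the roll from the top camera.

```bash
python3 - <<'E'
from h import *
c=np.array([.4993,-.1793]);a=np.radians(79.85);yd=np.array([np.cos(a),np.sin(a)]);xd=np.array([yd[1],-yd[0]])
s=dict(np.load('w7.npz'))
def F(s):
    P=cloud(s);return P[...,2],(P[...,:2]-c)@xd,(P[...,:2]-c)@yd
Z,X,Y=F(s);m=(abs(X)<.024)&(abs(Y)<.064)&(Z>.052);m[212:]=0;print('roll wrist near end',np.percentile(Y[m],[1,99.5]),np.percentile(X[m],[1,99]),m.sum())
s=snap('top');Z,X,Y=F(s)
m=(abs(X)<.015)&(Y<-.08)&(Y>-.12)&(Z>.03)&(Z<.08);print('tip top',m.sum(),Y[m].min() if m.any() else 0,X[m].mean(),Z[m].max() if m.any() else 0)
m=(abs(X)<.03)&(abs(Y)<.063)&(Z>.05)&(Z<.08);print('roll top',m.sum(),np.percentile(Y[m],[1,99]),X[m].mean())
m=(abs(X)<.013)&(Y>.078)&(Y<.12)&(Z>.03)&(Z<.08);print('knob top',m.sum(),Y[m].max() if m.any() else 0)
cv2.imwrite('pics/top2.png',s['frame'][:,:,::-1])
E
```

```text
roll wrist near end [-0.05511024  0.05894495] [-0.02337368  0.02326846] 6778
tip top 20 -0.10339738721043032 -0.0005053344654784274 0.054965348539386595
roll top 231 [-0.06123627 -0.02163784] -0.0018037697691952986
knob top 0 0
```

View pics/top2.png

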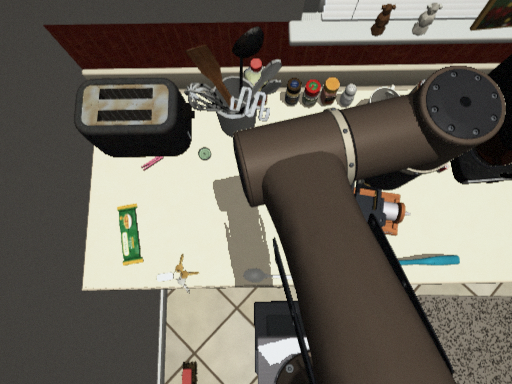

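The top view shows the rod's tip through the far cheek at (408,211), which puts it at dispenser y = -103 mm with x about 0. The roll is centred. Handing in.

```bash
python3 -c "
from plant import ctrl, vision, sensors
print(ctrl.close_job())"
```

```text
the job is handed in; nothing more can be done
None
```

The roll is in the dispenser with the rod threaded through both cheeks and its knob home, and the job was handed in at about 21 s; the hand-in returned no verdict.

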